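Bring a gas line on: preset the fine knob, then open the wing key

TASK

Bring this gas line on. While the blue wing key is still shut, turn the silver fine knob (the inner, upper one of the two concentric knobs) until its red pointer stands in line with the green mark on the black coarse ring below it, without turning that ring. Then turn the blue wing key a quarter turn anticlockwise to its stop, so that its wings lie in line with the brass pipe, without shifting the loose white flow controller close beside it, and leave the case and the wrench where they are.

Things in the scene. Friction and masses are not known exactly. Their poses are not given: they have to be found in the camera images.
- manifold: Grey metal plate 160 x 370 x 12 mm (x, y, z), fixed to the table. Origin on the table surface; z up; the plate spans y -215 to +155 mm, x +-80 mm. At y = +85 mm (x = 0) a steel block 100 x 100 mm carries the concentric knobs; at y = -85 mm a brass body 44 x 56 mm, top at 60 mm (74 mm at its 24 mm wide neck), carries the wing key; a brass pipe joins them along y.
- fine_knob (a point): Silver round fluted knob, the inner, upper one: 42 mm diameter, 76 to 118 mm above the table, 42 mm proud of the coarse ring; its lowest 4 mm is a 50 mm flange. Point on its vertical axis, 28 mm above the ring's top, a good grip height; fingertips 25 mm or more below it rub on the ring. x points along the red pointer, z up. Any grip direction serves.
- fine_pointer (a point): Tip of the fine knob's red pointer, 34 mm from the knob's axis, 3 mm above the ring; a red bar on the knob's top shows the same direction.
- fine (a joint): Angle of the fine knob (rad): pointer direction measured from the manifold's x axis, growing anticlockwise seen from above; range -0.6 to 2.4. Stays where it is left; friction about 0.05 N m.
- coarse_ring (a point): Black coarse ring, the outer and lower of the two concentric knobs: 96 mm diameter, 26 mm high, top 76 mm above the table, with white ticks on top. This point is on its axis (the same as the fine knob's) at its top face; the x axis points to the green mark. Turns on its own if rubbed (friction about 0.06 N m); must not be turned.
- green_mark (a point): The green mark, 8 mm wide, on the top of the coarse ring (and down its side), 40 mm from the axis, turning with the ring.
- coarse (a joint): Angle of the coarse ring (rad): direction of the green mark measured from the manifold's x axis, growing anticlockwise seen from above, so the pointer is on the mark when joint fine equals joint coarse.
- wing_key (a point): Blue wing key: upright plate 90 mm long, 10 mm thick, 80 to 114 mm above the table, on a 24 mm round hub below it (76 to 81 mm). Point on its vertical axis 103 mm above the table, a good grip height. x runs along the wings; grip the plate at its middle across y (10 mm wide). Keep the fingers' opening under about 60 mm: the controller is near.
- key (a joint): Angle of the wing key (rad): 0 = shut, wings along the manifold's x axis, across the pipe; 1.571 = fully open at its stop, wings along the manifold's y axis, in line with the pipe; grows anticlockwise seen from above. Stays where it is left; friction about 0.1 N m. A start may be slightly off 0.
- controller_mid (a point): Loose white flow controller, 0.7 kg, 90 (x) by 36 (y) by 105 mm high, steel foot, blue band, standing on the plate beyond the wing key; top 117 mm above the table, near face about 12 to 22 mm beyond the circle the wing tips sweep. Point 50 mm above its underside, z up. Not to be shifted.
- case_mid (a point): Middle of a closed black plastic case, 80 x 120 x 41 mm, lying on the table next to the manifold. Not to be moved.
- wrench_grip (a point): Handle of a steel wrench about 170 mm long lying flat on the table next to the manifold. Not to be moved.
Things that resemble listed ones, but are neither listed nor needed, are in the scene too. Of the things like the part that bears controller_mid, leave any that is purple; of the rest the smaller one is meant.

How it is judged:
By the outcome, as a careful person would: the job done as asked, in the order asked, and still so for the second after the job is handed in, with the robot touching nothing.
It also fails if it takes over 42 s, if anything falls off the work surface, if the arm or the gripper's body presses on something with over 40 N, if the wrist force passes 120 N, or if a joint passes its speed limit or range.

ROBOT

A 6-joint arm with a two-finger parallel gripper is mounted at the origin on the work surface. World frame = base frame: x ahead of the robot, y to its left, z up, the work surface at z = 0. Lengths are in m, angles in degrees, forces in N, time in s.
With the tool pointing down it reaches from about 0.4 to 0.825 m from the base axis. Payload 7 kg.
Tool frame: the origin (TCP) lies midway between the tips of the shut fingers; the grasp point (between the pads) lies 19 mm behind it; z points along the fingers, y is the line along which they close (so a half turn about z gives the same grasp; the last joint's range is limited). The gripper opens to 88 mm and grips with 3 to 60 N. Pads are 19 mm wide; open, the fingers measure 130 mm over their backs; the gripper's body (78 mm by 193 mm) begins 47 mm behind the grasp point.
Start: joints at [80.506, 20.546, 0.682, 0, -70.136, -16.507], TCP at [0.296, 0.607, 0.227] pointing down, gripper open.
Joint ranges: [-176.03, 176.03], [-82.01, 121.73], [-58.28, 71.71], [-173.87, 95.51], [-174.79, -0.11], [-173.66, 173.66]. Speed limits (degrees/s): [136.94, 136.94, 172.46, 180, 180, 180].

INTERFACE

Orientations are given as [roll, pitch, yaw] about the fixed x, y, z axes, in that order (R = Rz(yaw) Ry(pitch) Rx(roll)).
In Python, from plant import r, eyes, workorder gives the robot as it stands.
- The arm moves only by the tool step_arm, never from a script. Its argument "plan" is a list of rows, each a list of 5 numbers: the shift along the tool's x, y, z each as a share of 25 cm, from -1 to 1, then the turn about the tool's z as a share of 60 degrees, from -1 to 1, then the finger opening in mm, from 0 to 87.6. In form: [[x, y, z, turn, jaw], ...]. A call has 1 to 12 rows; each row is the pose to reach, as a shift and turn from the pose commanded when the call began, along the tool's axes at that moment; what a row does not reach only later rows make up. A row lasts 1/12 s, in which the tool goes at most 41.7 mm and 7.16 degrees, less where a joint would pass 70% of its speed; a pose out of reach is approached as far as the arm can. A call with a number of a shift or a turn outside -1 to 1 is refused whole. A call with a gripper value outside its range is refused whole. The fingers move at their own pace and stop on an object; "newtons" is the grip in N (left out, the last holds). Time passes only in rows, so rows that repeat a pose let the fingers close. It gives the time, the measured TCP pose, the force, the opening and the grip force at its end, in the units of the state.
- r.get_state(): the state, without advancing time (a new reading comes with each control period).
- eyes.capture(name): name is "scene" or "top"; returns the picture (384x512x3 uint8, red, green, blue); there is no depth.
- eyes.camera_model(name): a dict with "fov_y" (degrees; the focal length in pixels is half the picture's height over the tangent of half this angle, whatever the lens; pixels are square), "cx", "cy" (the principal point, pixels), "world_to_cam" (4x4, takes a point from world to camera coordinates). Camera axes: x right, y up, looking along -z (the intrinsics and any distortion apply to the point x, -y, -z); pixel columns grow to the right and rows downward; lengths in m; the calibration is good to about 2 mm. A picture is of the moment at which its call begins. camera_model takes no time and is no camera call.
- workorder.close_job(): hands the job in; it is judged then, once.
The state is a dict: "time_s": time; "joints": joint angles; "qd": joint speeds; "joint_torque": joint torques, N m; "tcp_pos": TCP position; "eef_rot": TCP orientation; "contact_force": force on the tool from outside, world axes, zero at the start; "moment": the same for the moment, N m; "gripper_width": finger opening in m; "gripper_force": force on a finger pad.
Only numpy, scipy, OpenCV 4.12 (cv2) and the standard library are available. Lean on these libraries where they do the work, as an engineer would, in place of code of your own. Each camera call takes 0.05 s, during which the arm holds its last target. There are 200 camera calls.

## Working session

There is one attempt and no reset: what is moved stays moved. The work goes in short steps, Python scripts to look and compute and a tool call to move; the robot and the scene stay as the last step left them, time stands still between calls to the robot, and variables do not carry over. Pictures are saved under pics/ and viewed, at most 10 in all, crops included, and the job is handed in when it is done.

Besides the shell and the picture viewer there is one more tool, called after "Request:" as name(argument=value, ...), one argument or row to a line, values as JSON. step_arm: Moves the arm, as the interface text tells. Its arguments: {"type":"object","properties":{"plan":{"type":"array"},"newtons":{"type":"number"}},"required":["plan"]}

```bash
mkdir -p pics; ls
python3 - <<'E'
from plant import r, eyes, workorder
import cv2,numpy as np,pickle
d={}
for n in("scene","top"):
    im=eyes.capture(n);m=eyes.camera_model(n);d[n]=(im,m);print(n,m)
    cv2.imwrite(f"pics/{n}0.png",cv2.resize(im[:,:,::-1],(800,600),interpolation=cv2.INTER_CUBIC))
    np.save(n+"0.npy",im)
s=r.get_state();print(s)
E
```

```text
pics
scene {'fov_y': 44.250745069233176, 'cx': 261.09726722231574, 'cy': 190.3028414565194, 'world_to_cam': array([[ 0.20366514,  0.97895838, -0.01268899, -0.1003357 ],
       [-0.84640177,  0.18257208,  0.5002714 ,  0.46572705],
       [ 0.49206153, -0.09114786,  0.86577567, -1.43053929],
       [ 0.        ,  0.        ,  0.        ,  1.        ]])}
top {'fov_y': 45.532691365227706, 'cx': 256.27848583016356, 'cy': 192.3194508777151, 'world_to_cam': array([[ 0.02461927, -0.99939996,  0.02436427, -0.05099759],
       [ 0.99057655,  0.02767199,  0.13413557, -0.58875633],
       [-0.13472929,  0.02083236,  0.99066343, -1.02991113],
       [ 0.        ,  0.        ,  0.        ,  1.        ]])}
{'time_s': 0.1, 'joints': array([ 8.05063424e+01,  2.05874828e+01,  6.38224151e-01, -1.88213791e-02,
       -7.01340365e+01, -1.65055580e+01]), 'qd': array([-0.02937497, -0.07378495,  0.0741609 ,  0.0005535 ,  0.07356044,
        0.03454931]), 'joint_torque': array([-1.90926177e-03, -5.84163237e+01,  2.93749845e+01,  7.01553315e+00,
        1.01293274e-02, -4.93207472e-05]), 'tcp_pos': array([0.29573272, 0.6062816 , 0.22570517]), 'eef_rot': array([ 1.79915110e+02, -6.70218602e-03, -2.60056194e+01]), 'contact_force': array([-0.06771191, -0.08097702,  0.63722665]), 'moment': array([-0.02503569,  0.00713926,  0.07970636]), 'gripper_force': 0.0, 'gripper_width': 0.08778599625245116}
```

View pics/scene0.png

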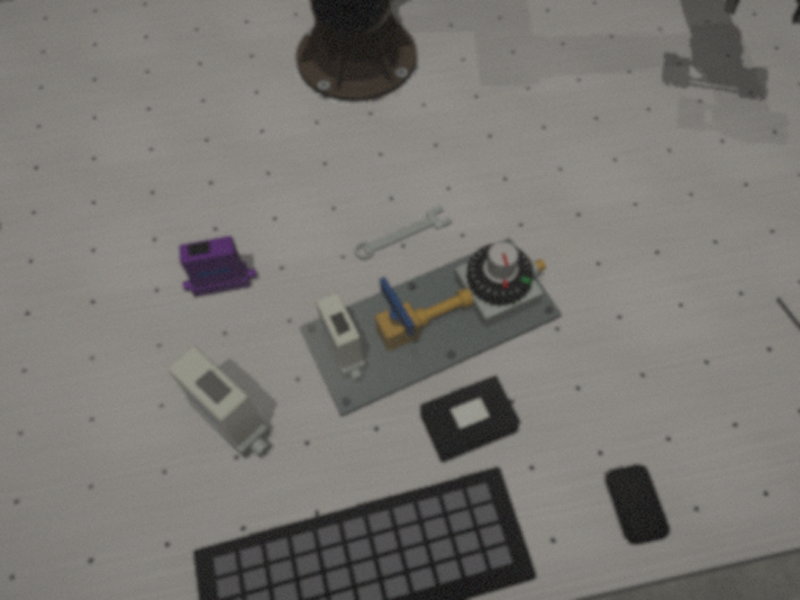

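View pics/top0.png

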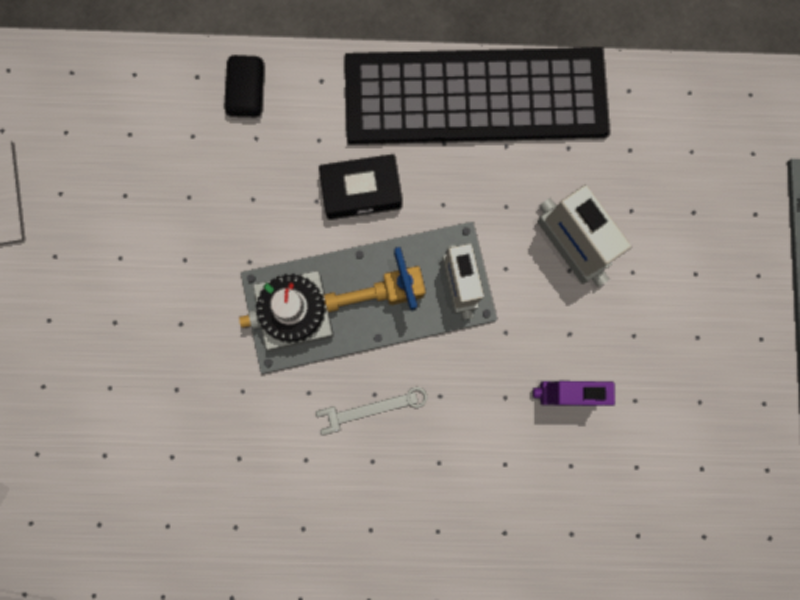

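The top view shows the manifold with the knobs at about (288,305) in 800-px coordinates, the key at about (405,280), and the small controller at about (463,278). The green mark sits to the left of the pointer, so the knob must turn anticlockwise. Next I'll zoom in on both views.

Run:
```python
import cv2,numpy as np
for n,(x0,y0,w,h) in dict(top=(150,138,170,106),scene=(186,148,180,122)).items():
    im=np.load(n+"0.npy")[y0:y0+h,x0:x0+w,::-1]
    o=cv2.resize(im,None,fx=4.4,fy=4.4,interpolation=cv2.INTER_CUBIC)
    o=cv2.convertScaleAbs(o,alpha=1.3,beta=10)
    for k in range(0,w,20): cv2.putText(o,str(x0+k),(int(k*4.4),10),0,.35,(0,255,255));cv2.line(o,(int(k*4.4),12),(int(k*4.4),18),(0,255,255))
    for k in range(0,h,20): cv2.putText(o,str(y0+k),(0,int(k*4.4)),0,.35,(0,255,255))
    cv2.imwrite(f"pics/{n}c.png",o)
    im=np.load(n+"0.npy");hsv=cv2.cvtColor(im,cv2.COLOR_RGB2HSV)
    for nm,lo,hi in(("red",(0,130,60),(8,255,255)),("red2",(172,130,60),(180,255,255)),("green",(50,100,30),(85,255,255)),("blue",(100,130,30),(125,255,255)),("brass",(12,130,60),(28,255,255))):
        m=cv2.inRange(hsv,lo,hi);c,l,s,ce=cv2.connectedComponentsWithStats(m)
        for i in range(1,c):
            if s[i,4]>3:print(n,nm,s[i],ce[i].round(2))
```

```text
top red [182 181   6  12  28] [184.25 185.5 ]
top green [169 182   7   6  27] [171.89 184.3 ]
top blue [358 143  17  23  26] [366.23 154.15]
top blue [253 159  14  39 186] [258.86 178.61]
top brass [261 171  11  20 122] [266.67 180.01]
top brass [208 174  52  25 508] [235.92 187.69]
top brass [154 202   6   7  34] [156.41 205.35]
scene red [322 180   3   5   9] [323. 182.]
scene green [334 177   5   4  15] [335.93 178.73]
scene brass [345 168   3   3   7] [346. 169.]
scene brass [260 185  42  22 251] [282.   196.25]
scene brass [242 200  15  15  87] [248.1 207.6]
```

View pics/topc.png

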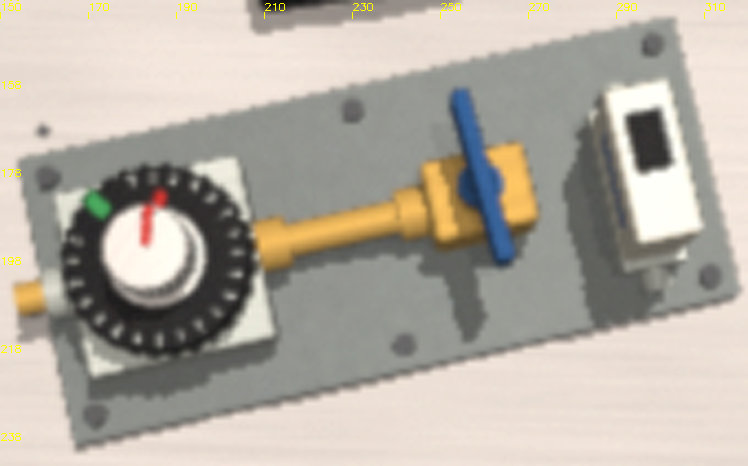

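View pics/scenec.png

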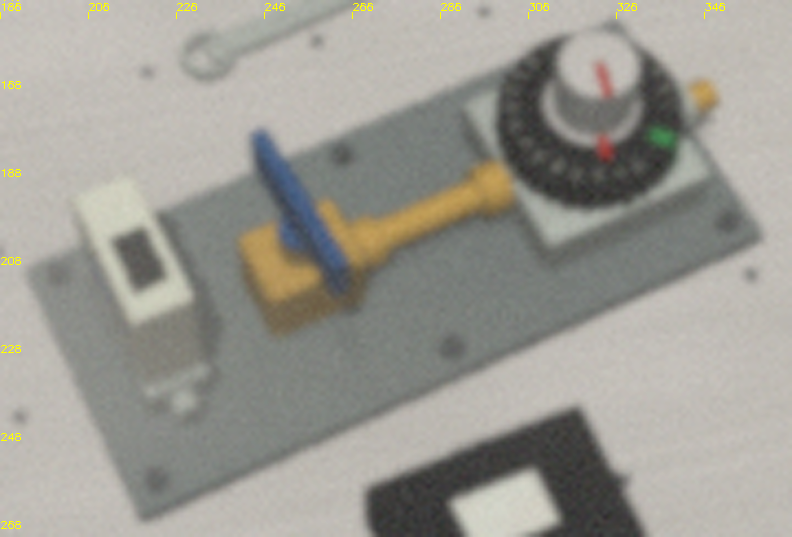

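The zooms show the plate corners, the ring, the red pointer (top crop 160,195), the green mark (97,204), the key edge from (461,92) to (507,262), and the controller. I'll triangulate these and fit the manifold pose.

```bash
cat > geo.py <<'E'
import numpy as np
from plant import r, eyes
from scipy.optimize import least_squares
M={n:eyes.camera_model(n) for n in("top","scene")}
def proj(n,p):
    m=M[n];c=m["world_to_cam"]@np.append(p,1);f=192/np.tan(np.radians(m["fov_y"]/2))
    return np.array([m["cx"]+f*c[0]/-c[2],m["cy"]+f*-c[1]/-c[2]])
def tri(a,b):
    s=least_squares(lambda p:np.r_[proj("top",p)-a,proj("scene",p)-b],[.5,.1,.1]);return s.x,np.abs(s.fun).max()
def onplane(n,uv,z):
    s=least_squares(lambda p:proj(n,[p[0],p[1],z])-uv,[.5,.1]);return s.x
def mw(q,x,y,z):
    c,s=np.cos(q[2]),np.sin(q[2]);return np.array([q[0]+c*x-s*y,q[1]+s*x+c*y,z])
E
python3 - <<'E'
from geo import *
T=lambda x,y:np.array([150+x/4.4-.4,138+y/4.4-.4]); S=lambda x,y:np.array([186+x/4.4-.4,148+y/4.4-.4])
C=[(80,155,(18,160),(763,238)),(80,-215,(674,18),(143,521)),(-80,-215,(740,297),(27,270)),(-80,155,(78,450),None)]
def res(q,o):
    f=[]
    for x,y,t,s in C:
        p=mw(q,x/1e3,y/1e3,.012)
        if 0 in o:f+=list(proj("top",p)-T(*t))
        if 1 in o and s:f+=list(proj("scene",p)-S(*s))
    return np.array(f)
for o in((0,1),(0,),(1,)):
    s=least_squares(res,[.5,.1,.2],args=(o,));print(o,s.x,np.degrees(s.x[2]),s.fun.round(1))
    if len(o)==2:q=s.x
P=dict(ringc=((158,258),(590,122)),knobtop=((145,247),(598,60)),ptip=((160,196),(605,155)),green=((97,204),(662,137)),keyA=((461,94),(342,285)),keyB=((506,262),(259,135)))
print("axis model",mw(q,0,.085,.076),"key",mw(q,0,-.085,.103))
W={}
for k,(a,b) in P.items():
    p,e=tri(T(*a),S(*b));W[k]=p;print(k,p.round(4),"err px",round(e,2))
ax=mw(q,0,.085,0)
for n,i,F in(("top",0,T),("scene",1,S)):
    for k,z in(("ringc",.076),("knobtop",.118),("ptip",.079),("green",.076),("keyA",.114),("keyB",.114)):
        w=onplane(n,F(*P[k][i]),z);d=w-ax[:2];print(n,k,w.round(4),"r",np.hypot(*d).round(4),"ang",np.degrees(np.arctan2(d[1],d[0])-q[2]).round(1))
    a,b=[onplane(n,F(*P[k][i]),.114) for k in("keyA","keyB")];d=a-b
    print(n,"key mid",(a+b)/2,np.hypot(*d),np.degrees(np.arctan2(d[1],d[0])-q[2]))
E
```

```text
(0, 1) [0.59252848 0.04190931 0.25040221] 14.346989808371731 [-0.2 -0.1  0.7 -1.3 -0.  -0.6 -0.4 -0.6  0.7 -0.6 -0.8 -0.5 -0.6 -0.8]
(0,) [0.59129308 0.04176774 0.25001662] 14.324897378162165 [-0.2  0.4  0.  -0.1  0.8 -0.  -0.6 -0.3]
(1,) [0.59460681 0.04214607 0.2477239 ] 14.193534044122938 [ 1.  -0.4 -0.4  0.1 -0.6  0. ]
axis model [0.57146602 0.1242584  0.076     ] key [ 0.61359094 -0.04043978  0.103     ]
ringc [0.5731 0.1251 0.0633] err px 0.38
knobtop [0.5713 0.1241 0.1205] err px 0.36
ptip [0.6032 0.1234 0.0788] err px 0.4
green [0.5983 0.1555 0.0778] err px 0.37
keyA [ 0.6575 -0.0282  0.0963] err px 0.02
keyB [ 0.5706 -0.0526  0.1072] err px 0.02
top ringc [0.5717 0.1242] r 0.0002 ang -31.6
top knobtop [0.5718 0.1252] r 0.001 ang 55.4
top ptip [0.6033 0.1242] r 0.0319 ang -14.4
top green [0.5987 0.1566] r 0.0423 ang 35.5
top keyA [ 0.6537 -0.028 ] r 0.173 ang -76.0
top keyB [ 0.5698 -0.0523] r 0.1766 ang -104.9
top key mid [ 0.61175292 -0.04013624] 0.0873950766435138 1.8410875234534738
scene ringc [0.5804 0.1209] r 0.0095 ang -34.9
scene knobtop [0.5697 0.1239] r 0.0018 ang -184.1
scene ptip [0.6032 0.1224] r 0.0318 ang -17.7
scene green [0.5972 0.1551] r 0.0402 ang 35.8
scene keyA [ 0.6665 -0.0299] r 0.181 ang -72.7
scene keyB [ 0.5748 -0.0532] r 0.1775 ang -103.3
scene key mid [ 0.62060792 -0.04151313] 0.09463209643941294 -0.08164379569978535
```

```bash
cat > go.py <<'E'
import sys,numpy as np
from plant import r
from scipy.spatial.transform import Rotation as R
s=r.get_state();x,y,z,yaw=map(float,sys.argv[1:5])
A=R.from_euler("xyz",s["eef_rot"],degrees=True)
print("t",s["time_s"],"pos",s["tcp_pos"].round(4),s["eef_rot"].round(2),"F",s["contact_force"].round(1),"w",round(s["gripper_width"],4),"gf",s["gripper_force"])
print("shift units",(A.inv().apply(np.array([x,y,z])-s["tcp_pos"])/.25).round(4),"turn units",round((-(yaw-s["eef_rot"][2])+180)%360-180,2)/60, "j6",s["joints"][5].round(1))
E
echo
```

```text
(no output)
```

Request:
step_arm(
  plan=[
    [0.92,0.62,0,1,60],
    [0.92,0.62,0,1,60],
    [0.92,0.62,0,1,60],
    [0.92,0.62,0,1,60],
    [0.92,0.62,0,1,60],
    [0.92,0.62,0,1,60],
    [0.92,0.62,0,1,60],
    [0.92,0.62,0,1,60],
    [0.92,0.62,0,1,60],
    [0.92,0.62,0,1,60],
    [0.92,0.62,0,1,60],
  ],
  newtons=20,
)

```text
time_s: 1.02
tcp_pos: [0.4346, 0.3663, 0.2263]
eef_rot: [180.0, -0.0, -85.9]
contact_force: [-0.5, -0.5, -0.9]
gripper_width: 0.0603
gripper_force: 0.0
```

```bash
python3 go.py .5715 .1245 .19 -110
```

```text
t 1.0167 pos [0.4346 0.3663 0.2263] [ 1.7998e+02 -2.0000e-02 -8.5900e+01] F [-0.5 -0.5 -0.9] w 0.0603 gf 0.0
shift units [ 1.004  -0.4769  0.1455] turn units 0.40166666666666667 j6 -55.7
```

Request:
step_arm(
  plan=[
    [1.0,-0.477,0.14,0.4,60],
    [1.0,-0.477,0.14,0.4,60],
    [1.0,-0.477,0.14,0.4,60],
    [1.0,-0.477,0.14,0.4,60],
    [1.0,-0.477,0.14,0.4,60],
    [1.0,-0.477,0.14,0.4,60],
    [1.0,-0.477,0.14,0.4,60],
    [1.0,-0.477,0.14,0.4,60],
    [1.0,-0.477,0.14,0.4,60],
    [1.0,-0.477,0.14,0.4,60],
  ],
)

```text
time_s: 1.85
tcp_pos: [0.571, 0.1257, 0.1913]
eef_rot: [180.0, -0.0, -109.9]
contact_force: [-0.7, -0.2, 0.4]
gripper_width: 0.06
gripper_force: 0.0
```

```bash
python3 go.py .5715 .1245 .087 -110
```

```text
t 1.85 pos [0.571  0.1257 0.1913] [ 1.7998e+02 -2.0000e-02 -1.0994e+02] F [-0.7 -0.2  0.4] w 0.06 gf 0.0
shift units [ 0.0038 -0.0039  0.4171] turn units 0.001 j6 -51.5
```

Request:
step_arm(
  plan=[
    [0.004,-0.004,0.1,0,60],
    [0.004,-0.004,0.2,0,60],
    [0.004,-0.004,0.3,0,60],
    [0.004,-0.004,0.36,0,60],
    [0.004,-0.004,0.4,0,60],
    [0.004,-0.004,0.415,0,60],
    [0.004,-0.004,0.415,0,60],
    [0.004,-0.004,0.415,0,36],
    [0.004,-0.004,0.415,0,36],
    [0.004,-0.004,0.415,0,36],
    [0.004,-0.004,0.415,0,36],
    [0.004,-0.004,0.415,0,36],
  ],
  newtons=20,
)

```text
time_s: 2.85
tcp_pos: [0.5719, 0.1246, 0.0888]
eef_rot: [-180.0, 0.1, -110.0]
contact_force: [-4.3, 3.0, 6.1]
gripper_width: 0.0413
gripper_force: 20.0
```

```bash
python3 go.py .5715 .1245 .087 -60
```

```text
t 2.85 pos [0.5719 0.1246 0.0888] [-1.7996e+02  7.0000e-02 -1.1000e+02] F [-4.3  3.   6.1] w 0.0413 gf 20.002098977565765
shift units [0.0009 0.0013 0.0074] turn units -0.8333333333333334 j6 -51.4
```

Request:
step_arm(
  plan=[
    [0,0,0,-0.06,36],
    [0,0,0,-0.14,36],
    [0,0,0,-0.22,36],
    [0,0,0,-0.3,36],
    [0,0,0,-0.38,36],
    [0,0,0,-0.46,36],
    [0,0,0,-0.54,36],
    [0,0,0,-0.62,36],
    [0,0,0,-0.7,36],
    [0,0,0,-0.75,36],
    [0,0,0,-0.75,36],
    [0,0,0,-0.75,36],
  ],
)

```text
time_s: 3.85
tcp_pos: [0.5717, 0.1245, 0.0888]
eef_rot: [-179.9, 0.0, -65.0]
contact_force: [-4.9, 2.7, 6.8]
gripper_width: 0.0415
gripper_force: 20.0
```

```bash
python3 go.py .5715 .1245 .087 -60
cat > look.py <<'E'
import sys,cv2,numpy as np
from geo import *
from plant import eyes
ax=np.array([.5715,.1245])
for n in("top","scene"):
    im=eyes.capture(n);np.save(f"{n}_{sys.argv[1]}.npy",im);hsv=cv2.cvtColor(im,cv2.COLOR_RGB2HSV)
    for nm,lo,hi,z in(("red",(0,130,60),(8,255,255),.079),("green",(50,80,30),(85,255,255),.076),("blue",(100,110,30),(125,255,255),.114)):
        m=cv2.inRange(hsv,lo,hi);c,l,s,ce=cv2.connectedComponentsWithStats(m)
        for i in range(1,c):
            if s[i,4]>3:
                w=onplane(n,ce[i],z);d=w-ax;print(n,nm,s[i,4],ce[i].round(1),"r",np.hypot(*d).round(4),"ang",(np.degrees(np.arctan2(d[1],d[0]))-14.35).round(1))
tx,sx=(150,150,110,80),(290,140,80,70)
o=[cv2.resize(np.load(f"{n}_{sys.argv[1]}.npy")[y:y+80,x:x+80,::-1],(400,400),interpolation=cv2.INTER_CUBIC) for n,x,y in(("top",*map(int,sys.argv[2:4])),("scene",*map(int,sys.argv[4:6])))]
cv2.imwrite(f"pics/{sys.argv[1]}.png",cv2.convertScaleAbs(np.hstack(o),alpha=1.3,beta=10))
E
python3 look.py a 150 155 285 140
```

```text
t 3.85 pos [0.5717 0.1245 0.0888] [-1.7995e+02  2.0000e-02 -6.4970e+01] F [-4.9  2.7  6.8] w 0.0415 gf 20.00215709209442
shift units [-0.0001  0.0007  0.0073] turn units -0.08283333333333333 j6 -6.4
top blue 33 [366.1 153.9] r 0.412 ang -90.2
top blue 196 [259.  178.7] r 0.1681 ang -91.1
scene blue 58 [253.3 193.3] r 0.172 ang -89.2
```

View pics/a.png

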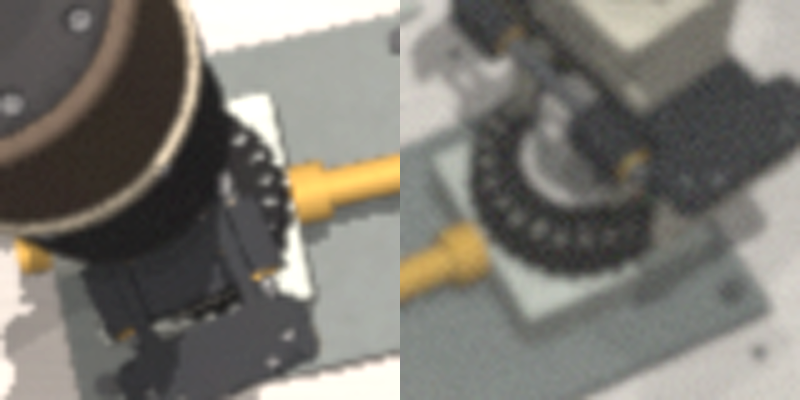

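Request:
step_arm(
  plan=[
    [0,0,0,-0.75,60],
    [0,0,0,-0.75,60],
    [0,0,0,-0.75,60],
    [0,0,-0.1,-0.75,60],
    [0,0,-0.25,-0.75,60],
    [0,0,-0.4,-0.75,60],
    [0,0,-0.45,-0.75,60],
    [0.7,0,-0.45,0,60],
    [0.7,0,-0.45,0,60],
    [0.7,0,-0.45,0,60],
    [0.7,0,-0.45,0,60],
    [0.7,0,-0.45,0,60],
  ],
)

```text
time_s: 4.95
tcp_pos: [0.6472, -0.0395, 0.2002]
eef_rot: [180.0, -0.1, -56.3]
contact_force: [0.3, 0.7, 0.5]
gripper_width: 0.06
gripper_force: 0.0
```

I made a mistake there: the turn is relative to where each call begins, so I turned during release. Checking where the knob ended up.

```bash
python3 look.py b 150 155 285 140
```

```text
top red 18 [177.3 187.5] r 0.0266 ang 29.7
top green 25 [171.5 184.2] r 0.0419 ang 36.2
top blue 32 [366.3 154.2] r 0.4124 ang -90.3
top blue 12 [254.5 165.8] r 0.1671 ang -80.8
top blue 94 [260.2 186. ] r 0.1681 ang -96.7
scene red 8 [331.1 176.9] r 0.0285 ang 30.5
scene green 21 [336.2 178.8] r 0.0405 ang 35.7
scene blue 65 [255.7 197.7] r 0.1726 ang -85.2
scene blue 5 [251.4 200.6] r 0.1842 ang -84.8
```

View pics/b.png

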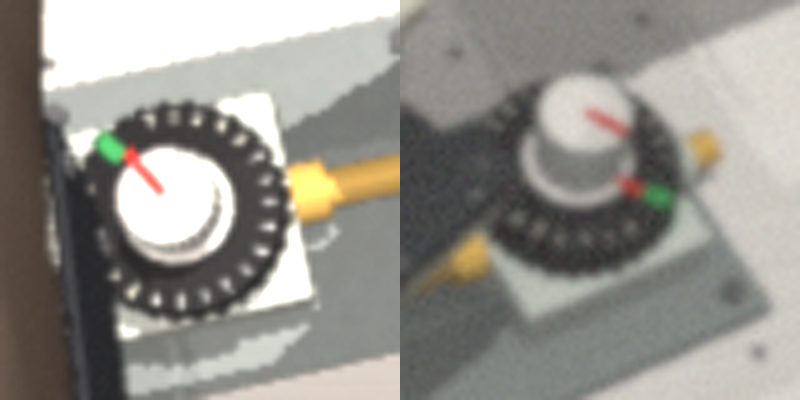

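The pointer is just short of the green mark by a few degrees, and the ring is unmoved at about 36°. I'll average several frames to measure the gap more precisely.

```bash
cat > fine.py <<'E'
import sys
from geo import *
import cv2
def wc(w,m,thr):
    w=np.where(m&(w>thr),w,0);v,u=np.mgrid[:w.shape[0],:w.shape[1]];return np.array([(w*u).sum(),(w*v).sum()])/w.sum(),(w>0).sum()
from plant import eyes
for n in("top","scene"):
    im=np.mean([eyes.capture(n).astype(float) for _ in range(6)],0);np.save("avg_"+n,im)
    R,G,B=im[...,0],im[...,1],im[...,2];red=R-np.maximum(G,B);gr=G-np.maximum(R,B)
    box=np.zeros(red.shape,bool);(u0,u1,v0,v1)=(150,215,165,225) if n=="top" else (300,350,145,200);box[v0:v1,u0:u1]=1
    g,ng=wc(gr,box,20)
    gw=onplane(n,g,.076)
    # candidate axis pixels
    ax=np.array([float(sys.argv[1]),float(sys.argv[2])])
    d=gw-ax;ga=np.degrees(np.arctan2(d[1],d[0]))-14.35
    print(n,"green",g.round(2),ng,"r",np.hypot(*d).round(4),ga.round(2))
    m=box&(red>25);c,l,s,ce=cv2.connectedComponentsWithStats(m.astype(np.uint8))
    for i in range(1,c):
        if s[i,4]<4:continue
        p,k=wc(red,l==i,25);v,u=np.nonzero(l==i);w=red[l==i]
        for z in(.079,.118):
            P=np.array([onplane(n,(a,b),z) for a,b in zip(u,v)]);mu=np.average(P,0,w);ev,V=np.linalg.eigh(np.cov(P.T,aweights=w));t=V[:,1]
            d=mu-ax
            if t@d<0:t=-t
            print("  red",s[i].tolist(),p.round(2),"z",z,"r",np.hypot(*d).round(4),"cent ang",(np.degrees(np.arctan2(d[1],d[0]))-14.35).round(2),"line ang",(np.degrees(np.arctan2(t[1],t[0]))-14.35).round(2),"len",(2*np.sqrt(3*ev[1])).round(4))
E
python3 fine.py .5715 .1245
```

```text
top green [171.48 183.98] 29 r 0.0424 35.73
  red [175, 184, 9, 11, 40] [178.36 188.92] z 0.079 r 0.0226 cent ang 30.82 line ang 26.78 len 0.0266
  red [175, 184, 9, 11, 40] [178.36 188.92] z 0.118 r 0.0146 cent ang 29.64 line ang 26.78 len 0.0256
  red [208, 188, 7, 11, 71] [211.16 192.68] z 0.079 r 0.0586 cent ang -95.02 line ang -181.85 len 0.0238
  red [208, 188, 7, 11, 71] [211.16 192.68] z 0.118 r 0.061 cent ang -100.28 line ang -181.85 len 0.0228
scene green [336.35 178.82] 20 r 0.0407 35.8
  red [322, 162, 9, 5, 25] [326.14 163.97] z 0.079 r 0.0247 cent ang 116.97 line ang 31.25 len 0.0206
  red [322, 162, 9, 5, 25] [326.14 163.97] z 0.118 r 0.0106 cent ang 31.21 line ang 31.25 len 0.0198
  red [344, 168, 4, 3, 8] [345.5  168.86] z 0.079 r 0.059 cent ang 69.58 line ang 4.78 len 0.0083
  red [344, 168, 4, 3, 8] [345.5  168.86] z 0.118 r 0.0544 cent ang 43.39 line ang 4.78 len 0.008
  red [328, 175, 6, 5, 18] [330.47 176.65] z 0.079 r 0.027 cent ang 29.97 line ang 16.48 len 0.0118
  red [328, 175, 6, 5, 18] [330.47 176.65] z 0.118 r 0.0423 cent ang -3.63 line ang 16.48 len 0.0113
  red [300, 189, 1, 4, 4] [300.   190.47] z 0.079 r 0.0709 cent ang -69.87 line ang -28.46 len 0.0116
  red [300, 189, 1, 4, 4] [300.   190.47] z 0.118 r 0.0903 cent ang -61.44 line ang -28.46 len 0.0111
```

```bash
python3 go.py .5716 .1245 .2 -65
```

```text
t 5.65 pos [ 0.6456 -0.034   0.2005] [-179.99   -0.    -55.75] F [-0.6  0.2 -0.5] w 0.06 gf 0.0
shift units [-0.6906 -0.112   0.0018] turn units 0.15416666666666667 j6 20.0
```

Request:
step_arm(
  plan=[
    [-0.69,-0.112,0,0.15,60],
    [-0.69,-0.112,0,0.15,60],
    [-0.69,-0.112,0,0.15,60],
    [-0.69,-0.112,0,0.15,60],
    [-0.69,-0.112,0,0.15,60],
    [-0.69,-0.112,0,0.15,60],
    [-0.69,-0.112,0.1,0.15,60],
  ],
)

```text
time_s: 6.23
tcp_pos: [0.5746, 0.126, 0.18]
eef_rot: [-179.5, -0.1, -64.6]
contact_force: [1.4, -0.1, 0.6]
gripper_width: 0.0598
gripper_force: 0.0
```

```bash
python3 go.py .5716 .1245 .089 -65
```

```text
t 6.2333 pos [0.5746 0.126  0.18  ] [-1.795e+02 -5.000e-02 -6.461e+01] F [ 1.4 -0.1  0.6] w 0.0598 gf 0.0
shift units [-0.      0.0166  0.364 ] turn units 0.006500000000000001 j6 -6.1
```

Request:
step_arm(
  plan=[
    [0,0,0.08,0,60],
    [0,0,0.16,0,60],
    [0,0,0.16,0,60],
    [0,0,0.16,0,60],
  ],
)

```text
time_s: 6.57
tcp_pos: [0.5717, 0.1231, 0.1347]
eef_rot: [179.9, -0.0, -64.8]
contact_force: [0.0, -0.5, 1.3]
gripper_width: 0.06
gripper_force: 0.0
```

```bash
python3 go.py .5716 .1245 .089 -65
```

```text
t 6.5667 pos [0.5717 0.1231 0.1347] [ 1.7987e+02 -3.0000e-02 -6.4830e+01] F [ 0.  -0.5  1.3] w 0.06 gf 0.0
shift units [-0.0054 -0.0025  0.1829] turn units 0.0028333333333333335 j6 -6.1
```

Request:
step_arm(
  plan=[
    [-0.005,-0.002,0.08,0,60],
    [-0.005,-0.002,0.14,0,60],
    [-0.005,-0.002,0.18,0,60],
    [-0.005,-0.002,0.18,0,60],
    [-0.005,-0.002,0.18,0,36],
    [-0.005,-0.002,0.18,0,36],
    [-0.005,-0.002,0.18,0,36],
    [-0.005,-0.002,0.18,0,36],
  ],
)

```text
time_s: 7.23
tcp_pos: [0.5714, 0.125, 0.0914]
eef_rot: [180.0, -0.0, -64.8]
contact_force: [-3.9, -1.3, 2.5]
gripper_width: 0.0413
gripper_force: 20.0
```

Request:
step_arm(
  plan=[
    [0,0,0,-0.03,36],
    [0,0,0,-0.06,36],
    [0,0,0,-0.087,36],
    [0,0,0,-0.087,36],
    [0,0,0,-0.087,36],
    [0,0,0,-0.087,60],
    [0,0,0,-0.087,60],
    [0,0,0,-0.087,60],
    [0,0,-0.1,-0.087,60],
    [0,0,-0.25,-0.087,60],
    [0,0,-0.4,-0.087,60],
    [0,0,-0.45,-0.087,60],
  ],
)

```text
time_s: 8.23
tcp_pos: [0.5743, 0.1261, 0.2088]
eef_rot: [-179.6, -0.1, -59.5]
contact_force: [1.1, 0.1, 0.2]
gripper_width: 0.06
gripper_force: 0.0
```

```bash
python3 go.py .613 -.0404 .2 -165.65
```

```text
t 8.2333 pos [0.5743 0.1261 0.2088] [-1.7957e+02 -1.0000e-01 -5.9530e+01] F [1.1 0.1 0.2] w 0.06 gf 0.0
shift units [0.6523 0.2046 0.0349] turn units 1.7686666666666668 j6 -1.1
```

Request:
step_arm(
  plan=[
    [0.65,0.2,0,1,40],
    [0.65,0.2,0,1,40],
    [0.65,0.2,0,1,40],
    [0.65,0.2,0,1,40],
    [0.65,0.2,0,1,40],
    [0.65,0.2,0,1,40],
    [0.65,0.2,0,1,40],
    [0.65,0.2,0,1,40],
    [0.65,0.2,0,1,40],
    [0.65,0.2,0,1,40],
    [0.65,0.2,0,1,40],
  ],
)

```text
time_s: 9.15
tcp_pos: [0.611, -0.0401, 0.2028]
eef_rot: [-180.0, 0.0, -119.5]
contact_force: [0.2, 0.6, 0.6]
gripper_width: 0.0399
gripper_force: 0.0
```

```bash
python3 go.py .613 -.0404 .2 -165.65; python3 fine.py .5715 .1245;python3 look.py c 150 155 285 140
```

```text
t 9.15 pos [ 0.611  -0.0401  0.2028] [-1.7999e+02  1.0000e-02 -1.1948e+02] F [0.2 0.6 0.6] w 0.0399 gf 0.0
shift units [-0.0028 -0.0075  0.0113] turn units 0.7695000000000001 j6 -44.0
top green [171.39 183.84] 28 r 0.0427 35.59
  red [174, 185, 9, 10, 37] [177.78 189.37] z 0.079 r 0.0228 cent ang 34.9 line ang 33.09 len 0.0259
  red [174, 185, 9, 10, 37] [177.78 189.37] z 0.118 r 0.0148 cent ang 35.7 line ang 33.09 len 0.0249
  red [208, 187, 7, 12, 73] [211.21 192.35] z 0.079 r 0.0588 cent ang -94.32 line ang -7.49 len 0.0235
  red [208, 187, 7, 12, 73] [211.21 192.35] z 0.118 r 0.0611 cent ang -99.62 line ang -187.49 len 0.0226
  red [158, 203, 2, 6, 10] [158.62 205.1 ] z 0.079 r 0.0621 cent ang 96.15 line ang -185.24 len 0.0124
  red [158, 203, 2, 6, 10] [158.62 205.1 ] z 0.118 r 0.0569 cent ang 102.55 line ang -185.24 len 0.0119
scene green [336.34 178.83] 20 r 0.0407 35.74
  red [322, 162, 9, 5, 23] [326.4  163.71] z 0.079 r 0.0257 cent ang 116.76 line ang 35.71 len 0.0206
  red [322, 162, 9, 5, 23] [326.4  163.71] z 0.118 r 0.0108 cent ang 36.1 line ang 35.71 len 0.0197
  red [345, 168, 3, 3, 7] [345.7  168.98] z 0.079 r 0.0594 cent ang 69.23 line ang 143.13 len 0.0078
  red [345, 168, 3, 3, 7] [345.7  168.98] z 0.118 r 0.0549 cent ang 43.24 line ang -36.87 len 0.0075
  red [329, 174, 5, 5, 18] [331.06 175.95] z 0.079 r 0.0273 cent ang 34.97 line ang 17.46 len 0.0113
  red [329, 174, 5, 5, 18] [331.06 175.95] z 0.118 r 0.0412 cent ang -0.84 line ang 17.46 len 0.0108
  red [300, 188, 1, 4, 4] [300.   189.51] z 0.079 r 0.069 cent ang -71.25 line ang -28.46 len 0.0116
  red [300, 188, 1, 4, 4] [300.   189.51] z 0.118 r 0.0883 cent ang -62.29 line ang -28.46 len 0.0111
top red 18 [177.3 189. ] r 0.0242 ang 35.3
top green 25 [171.4 183.8] r 0.0426 ang 35.5
top blue 32 [366.2 154.1] r 0.4123 ang -90.2
scene red 6 [331.8 176.2] r 0.0291 ang 35.6
scene green 20 [336.5 179. ] r 0.0412 ang 35.6
```

View pics/c.png

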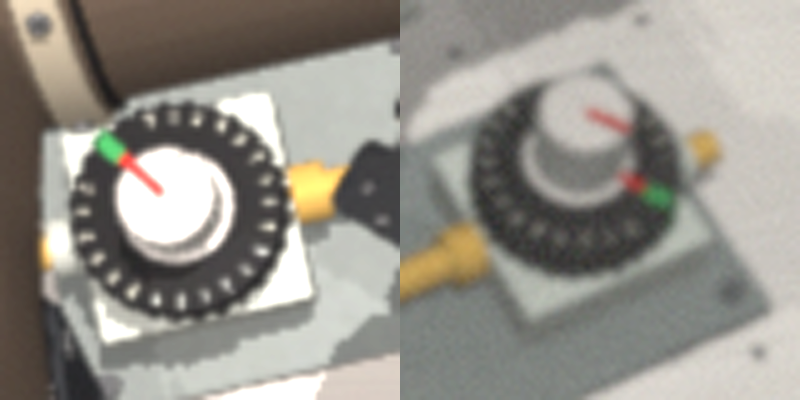

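The pointer is now on the mark (about 35.4° against 35.7°), and the ring hasn't moved. On to the key.

Request:
step_arm(
  plan=[
    [-0.003,-0.007,0.1,0.77,40],
    [-0.003,-0.007,0.1,0.77,40],
    [-0.003,-0.007,0.1,0.77,40],
    [-0.003,-0.007,0.1,0.77,40],
    [-0.003,-0.007,0.1,0.77,40],
    [-0.003,-0.007,0.1,0.77,40],
    [-0.003,-0.007,0.1,0.77,40],
    [-0.003,-0.007,0.1,0.77,40],
    [-0.003,-0.007,0.1,0.77,40],
  ],
)

```text
time_s: 10.6
tcp_pos: [0.6128, -0.0403, 0.1778]
eef_rot: [-180.0, -0.0, -165.7]
contact_force: [0.6, -0.7, -0.2]
gripper_width: 0.0403
gripper_force: 0.0
```

```bash
python3 go.py .613 -.0404 .086 -165.3
```

```text
t 10.6 pos [ 0.6128 -0.0403  0.1778] [-180.     -0.   -165.66] F [ 0.6 -0.7 -0.2] w 0.0403 gf 0.0
shift units [-0.0007 -0.0004  0.3672] turn units -0.006 j6 -90.1
```

Request:
step_arm(
  plan=[
    [0,0,0.1,0,40],
    [0,0,0.2,0,40],
    [0,0,0.28,0,40],
    [0,0,0.33,0,40],
    [0,0,0.365,0,40],
    [0,0,0.365,0,40],
    [0,0,0.365,0,4],
    [0,0,0.365,0,4],
    [0,0,0.365,0,4],
    [0,0,0.365,0,4],
    [0,0,0.365,0,4],
  ],
  newtons=25,
)

```text
time_s: 11.52
tcp_pos: [0.6132, -0.0403, 0.0873]
eef_rot: [-180.0, 0.1, -165.8]
contact_force: [0.3, -0.2, 0.3]
gripper_width: 0.0119
gripper_force: 0.0
```

```bash
python3 go.py .613 -.0404 .086 -75.3
```

```text
t 11.5167 pos [ 0.6132 -0.0403  0.0873] [-1.8000e+02  7.0000e-02 -1.6578e+02] F [ 0.3 -0.2  0.3] w 0.0119 gf 0.0
shift units [ 0.0008 -0.0003  0.0054] turn units -1.508 j6 -90.2
```

Not quite closed yet. I'll finish closing, then turn 60°.

Request:
step_arm(
  plan=[
    [0,0,0,0,4],
    [0,0,0,0,4],
    [0,0,0,0,4],
  ],
)

```text
time_s: 11.77
tcp_pos: [0.6132, -0.0405, 0.0873]
eef_rot: [-180.0, 0.0, -165.8]
contact_force: [-1.6, -1.5, 5.3]
gripper_width: 0.0099
gripper_force: 24.8
```

Request:
step_arm(
  plan=[
    [0,0,0,-0.05,4],
    [0,0,0,-0.14,4],
    [0,0,0,-0.23,4],
    [0,0,0,-0.32,4],
    [0,0,0,-0.41,4],
    [0,0,0,-0.5,4],
    [0,0,0,-0.59,4],
    [0,0,0,-0.68,4],
    [0,0,0,-0.75,4],
    [0,0,0,-0.75,4],
    [0,0,0,-0.75,4],
  ],
)

```text
time_s: 12.68
tcp_pos: [0.6133, -0.0407, 0.0872]
eef_rot: [-179.9, 0.0, -120.9]
contact_force: [-0.3, -2.8, 6.0]
gripper_width: 0.01
gripper_force: 24.9
```

```bash
python3 go.py .613 -.0404 .086 -75.3; python3 -c "
from plant import r;print(r.get_state()['moment'])"
```

```text
t 12.6833 pos [ 0.6133 -0.0407  0.0872] [-1.7993e+02  1.0000e-02 -1.2087e+02] F [-0.3 -2.8  6. ] w 0.01 gf 24.892669022083282
shift units [-0.0006  0.0017  0.005 ] turn units -0.7595 j6 -45.3
[-0.99542894 -0.0426699   0.11333909]
```

Request:
step_arm(
  plan=[
    [0,0,0,-0.05,4],
    [0,0,0,-0.14,4],
    [0,0,0,-0.23,4],
    [0,0,0,-0.32,4],
    [0,0,0,-0.41,4],
    [0,0,0,-0.5,4],
    [0,0,0,-0.59,4],
    [0,0,0,-0.66,4],
    [0,0,0,-0.71,4],
    [0,0,0,-0.75,4],
    [0,0,0,-0.77,4],
    [0,0,0,-0.77,4],
  ],
)

```text
time_s: 13.68
tcp_pos: [0.6136, -0.0407, 0.0872]
eef_rot: [-179.9, -0.0, -74.7]
contact_force: [0.5, -3.3, 6.2]
gripper_width: 0.0098
gripper_force: 25.3
```

```bash
python3 go.py .613 -.0404 .086 -75.3; python3 -c "
from plant import r;print(r.get_state()['moment'])"
```

```text
t 13.6833 pos [ 0.6136 -0.0407  0.0872] [-1.7992e+02 -3.0000e-02 -7.4680e+01] F [ 0.5 -3.3  6.2] w 0.0098 gf 25.28492510318756
shift units [-0.0016  0.002   0.005 ] turn units 0.010333333333333333 j6 0.9
[-1.18483616 -0.36522938 -0.49435988]
```

Request:
step_arm(
  plan=[
    [0,0,0,-0.015,4],
    [0,0,0,-0.03,4],
    [0,0,0,-0.03,4],
  ],
)

```text
time_s: 13.93
tcp_pos: [0.6136, -0.0406, 0.0872]
eef_rot: [-179.9, -0.0, -72.9]
contact_force: [1.8, -2.4, 5.5]
gripper_width: 0.0102
gripper_force: 25.9
```

```bash
python3 go.py .613 -.0404 .086 -75.3; python3 -c "
from plant import r;print(r.get_state()['moment'])"
```

```text
t 13.9333 pos [ 0.6136 -0.0406  0.0872] [-1.7991e+02 -3.0000e-02 -7.2920e+01] F [ 1.8 -2.4  5.5] w 0.0102 gf 25.883535146713257
shift units [-0.0014  0.0019  0.005 ] turn units 0.03966666666666666 j6 2.7
[-1.06491818 -0.28924531 -0.58429476]
```

Request:
step_arm(
  plan=[
    [0,0,0,0,40],
    [0,0,0,0,40],
    [0,0,0,0,40],
    [0,0,-0.1,0,40],
    [0,0,-0.25,0,40],
    [0,0,-0.4,0,40],
    [0,0.3,-0.45,0,40],
    [0,0.6,-0.45,0,40],
    [0,0.6,-0.45,0,40],
    [0,0.6,-0.45,0,40],
    [0,0.6,-0.45,0,40],
    [0,0.6,-0.45,0,40],
  ],
)

```text
time_s: 14.93
tcp_pos: [0.4685, -0.0849, 0.1997]
eef_rot: [-179.9, 0.0, -72.8]
contact_force: [1.2, -0.4, -0.6]
gripper_width: 0.0398
gripper_force: 0.0
```

```bash
python3 fine.py .5715 .1245|grep -v "\[208\|\[300\|\[158\|\[34";python3 - <<'E'
import cv2,numpy as np
o=[]
for n,(x0,y0,w,h) in dict(top=(150,120,180,130),scene=(180,130,180,130)).items():
    im=np.load(f"avg_{n}.npy").astype(np.uint8)[y0:y0+h,x0:x0+w,::-1];o.append(cv2.resize(im,(400,289),interpolation=cv2.INTER_CUBIC))
cv2.imwrite("pics/d.png",cv2.convertScaleAbs(np.hstack(o),alpha=1.3,beta=10))
from geo import *
for n in("top","scene"):
    im=np.load(f"avg_{n}.npy").astype(np.uint8);m=cv2.inRange(cv2.cvtColor(im,cv2.COLOR_RGB2HSV),(100,100,30),(125,255,255));m[:,320:]=0
    v,u=np.nonzero(m);P=np.array([onplane(n,p,.112) for p in zip(u,v)]);e,V=np.linalg.eigh(np.cov(P.T));t=V[:,1]
    print(n,"key",P.mean(0),(np.degrees(np.arctan2(t[1],t[0]))-14.35)%180)
E
```

```text
top green [171.41 183.82] 27 r 0.0427 35.51
  red [174, 185, 9, 10, 37] [177.79 189.37] z 0.079 r 0.0228 cent ang 34.9 line ang 33.11 len 0.0258
  red [174, 185, 9, 10, 37] [177.79 189.37] z 0.118 r 0.0148 cent ang 35.69 line ang 33.11 len 0.0249
  red [153, 202, 7, 8, 46] [156.1  205.03] z 0.079 r 0.0674 cent ang 94.47 line ang 11.85 len 0.015
  red [153, 202, 7, 8, 46] [156.1  205.03] z 0.118 r 0.0617 cent ang 100.28 line ang 11.85 len 0.0145
scene green [336.28 178.87] 21 r 0.0406 35.52
  red [322, 162, 9, 5, 23] [326.39 163.7 ] z 0.079 r 0.0257 cent ang 116.83 line ang 35.7 len 0.0205
  red [322, 162, 9, 5, 23] [326.39 163.7 ] z 0.118 r 0.0108 cent ang 36.11 line ang 35.7 len 0.0197
  red [329, 174, 5, 5, 17] [331.15 176.02] z 0.079 r 0.0275 cent ang 34.79 line ang 19.82 len 0.0105
  red [329, 174, 5, 5, 17] [331.15 176.02] z 0.118 r 0.0415 cent ang -0.74 line ang 19.82 len 0.0101
top key [ 0.61128323 -0.0398595 ] 90.3149518540293
scene key [ 0.61421493 -0.04026719] 63.91042489556717
```

View pics/d.png

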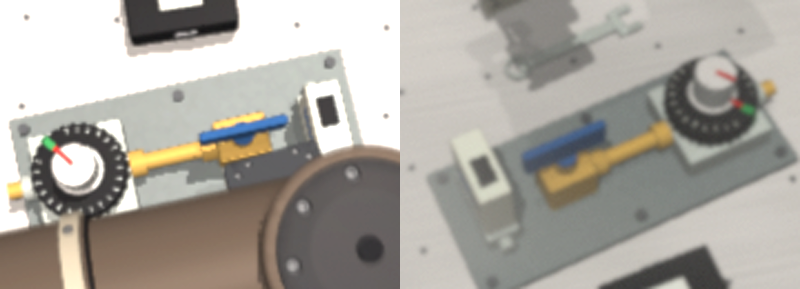

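The key lies along the pipe at about 90°, the pointer is on the mark, the controller looks unmoved, and the robot is clear of everything. Handing in.

```bash
python3 -c "
from plant import workorder;print(workorder.close_job())"
```

```text
the job is handed in; nothing more can be done
None
```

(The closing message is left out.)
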